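# Uncouple the test gauge from the bench pump

## Task

The pressure gauge is plugged into the quick coupler of the bench test pump. Turn the coupler's sprung collar until its slot lines up with the stop pin (feel for it, do not force the collar against the pin), pull the collar back towards the pump so that the plug pops free, then draw the gauge out and lay it gently, dial up, in the empty padded gauge case. Leave the other things on the bench where they are.

Things in the scene. Friction and masses are not known exactly. Their poses are not given: they have to be found in the camera images.
- pump: Bench hydraulic test pump, bolted down: base plate 190 x 210 mm, 12 mm thick, valve block 60 x 60 mm up to 197 mm high, reservoir and hand lever on its +y side. Origin: under the block's centre, on the table. The quick coupler stands 110 mm out of the block's -y face (at y = -30 mm), its axis level along the pump's -y, at height 150 mm and x = 0.
- mouth (a point): Centre of the coupler's mouth, on its axis, 110 mm out of the block's face (pump y = -140 mm); axes as the pump's, so the plug comes out along -y. Bore 25 mm dia. Behind the mouth: socket body of 35 mm dia with the collar round it, then a hex adapter (42 mm over its corners) on the 32 mm nearest the block.
- collar (a joint): How far the collar is drawn back towards the block (m): 0 home, 0.016 fully back. Spring 6 N at home, 14 N fully back. With its slot off the pin it is blocked at 0.0025. Near 0.012 the lock balls open and a valve spring (15 N) pushes the gauge about 10 mm out; let go then, the collar stays 0.008 to 0.012 back, held by the plug, until the plug is drawn out, and snaps home.
- collar_grip (a point): Middle, on the axis, of the collar's grip band, 90 mm out of the block's face at home; it slides with the collar but does not turn with it. Its z points outwards along the coupler axis, y up. Collar: steel, 53 mm long, from 55 to 108 mm out at home; plain skirt 49 mm dia on the rear 17 mm, knurled band 50 mm dia on the next 29 mm, flange 56 mm dia at the mouth end.
- stop_pin: Fixed steel stop pin, 5 mm dia, standing up from the socket body behind the collar, 50 mm out of the block's face, its top 25 mm above the axis. Origin: on the axis at the block's face, z outwards along it. The collar turns stiffly about the axis; the 9 mm wide slot in its rear edge must face up to the pin (within 0.09 rad) but starts up to 0.6 rad to either side, not reported.
- gauge: Pressure gauge and its plug, one rigid piece 183 mm long, about 0.55 kg. Origin: on the plug's axis, in the middle of the steel hex (39 mm long, 30 mm between its upright side flats), the place to hold it. x runs from the plug to the dial, z up out of the dial. Round case 80 mm dia, centred at x = 71 mm, from 21 mm below to 19 mm above the axis.
- plug_tip (a point): Tip of the gauge's plug, on its axis, 72 mm from the gauge's origin along its -x; plug 24 mm dia, then a round flange of 42 mm dia at x = -25 to -20 mm. The plug reaches 45 mm into the socket while locked, 33 to 37 mm when popped free; it then hangs there, drooping about 4 degrees. Laid down, the gauge rests level on flange and case, its axis 21 mm above the floor.
- case: The gauge's case: black open tray, 140 mm (x) x 240 mm (y) x 42 mm high, walls 5 mm, inside 130 x 230 mm with a grey padded floor 10 mm above the table, empty and fixed. Origin: centre of its underside. The gauge fits lengthwise along y, either way round.
- socket_tray: Low red tray, 115 x 200 x 30 mm, full of sockets up to 54 mm high, fixed: a bystander. It or the case may be the nearer to the robot.
- spanner: loose open/ring spanner, 210 mm long, lying flat; leave it alone.
- impact_socket: loose impact socket standing on end, 46 mm dia, 70 mm tall; leave it alone.
- screwdriver: loose screwdriver, 170 mm long, lying; leave it alone.
- spray_can: loose spray can, 66 mm dia, 200 mm tall, standing; leave it alone.
- oil_bottle: loose oil bottle, 72 mm dia, 190 mm tall, standing; leave it alone.
- grease_tube: loose grease cartridge, 52 mm dia, 215 mm tall, standing; leave it alone.

How it is judged:
On the way, in this order (a step that is already met when the one before it is completed fails the run):
1. the collar is drawn back far enough to free the plug (value of joint collar above 0.009 m), for 0.1 s.
2. the gauge's plug is drawn right out of the socket (y of plug_tip in the frame of pump below -0.145 m), for 0.1 s.
At the end, for the whole second after the job is handed in: The gauge lies at rest on the case's padded floor: its origin within 50 mm (across) and 70 mm (along) of the case's middle and 20 to 38 mm above the case's underside, dial up within 0.15 rad; the collar has sprung home (within 3 mm) (x of gauge in the frame of case between -0.05 and 0.05 m and y of gauge in the frame of case between -0.07 and 0.07 m and z of gauge in the frame of case between 0.02 and 0.038 m and angle between gauge's own z axis and vertical below 0.15 rad and linear speed of gauge below 0.02 m/s and value of joint collar below 0.003 m); the robot touches nothing.
It fails at once if the collar is forced against the stop pin (over 60 N) (contact force between collar and stop_pin above 60 N).
It fails at once if the gauge is banged into the case (over 60 N) (contact force between gauge and case above 60 N).
It fails at once if the gauge is dropped on the table beside the case (height (world z) of gauge below 0.06 m and horizontal distance between gauge and case above 0.16 m).
It fails at once if a bystander is pushed more than 30 mm (distance of any of spanner, impact_socket, screwdriver, spray_can, oil_bottle, grease_tube from where it was at the start of the episode above 0.03 m).
It also fails if it takes over 61 s, if anything falls off the work surface, if the arm or the gripper's body presses on something with over 40 N, if the wrist force passes 120 N, or if a joint passes its speed limit or range.

## Robot

A 7-joint arm with a two-finger parallel gripper is mounted at the origin on the work surface. World frame = base frame: x ahead of the robot, y to its left, z up, the work surface at z = 0. Lengths are in m, angles in rad, forces in N, time in s.
With the tool pointing down it reaches from about 0.4 to 0.85 m from the base axis. Payload 4.5 kg.
Tool frame: the origin (TCP) lies at the very end of the fingers, on their centre line; the grasp point (between the pads) lies 19 mm behind it (tcp_to_grasp is the z of the grasp point in the tool frame, in m); z points along the fingers, y is the line along which they close (so a half turn about z gives the same grasp; the last joint's range is limited). The gripper opens to 88 mm and grips with 3 to 60 N. Pads are 18 mm wide; open, the fingers measure 123 mm over their backs; the gripper's body (75 mm by 187 mm) begins 45 mm behind the grasp point.
Start: joints at [-1.223, 0.689, -0.195, 1.565, 0.157, 0.902, -0.215], TCP at [0.193, 0.595, 0.211] pointing down, gripper open.
Joint ranges: [-3.01, 3.01], [-0.46, 2.08], [-1.47, 1.51], [0.13, 2.56], [-1, 4.14], [0.04, 2.09], [-2.66, 2.66]. Speed limits (rad/s): [2.57, 2.57, 3.14, 3.14, 3.14, 3.14, 3.14].

## Interface

Orientations are given as a unit quaternion [x, y, z, w].
In Python, from plant import * gives the robot as it stands. The module is installed in compiled form; this text tells all that it offers.
- The arm moves only by the shell command python3 -m jog 'ROWS' [OPENING] [FORCE]. ROWS is JSON, a list that holds one entry, the list of rows, each a list of 6 numbers: the shift along the tool's x, y, z in m, then the turn, a rotation vector about the tool's x, y, z in rad. In form: [[[dx, dy, dz, ax, ay, az], ...]]. A call has 1 to 12 rows; each row shifts and turns the commanded pose from where the row before left it, along the tool's axes as they then stand; what a row does not reach is not made up. A row lasts 1/8 s, in which the tool goes at most 62.5 mm and 10.7 degrees, less where a joint would pass 70% of its speed; a pose out of reach is approached as far as the arm can. A call with a gripper value outside its range is refused whole. OPENING is the finger opening in m, from 0 to 0.0881, set as the call begins (- or left out, the last holds). The fingers move at their own pace and stop on an object; FORCE is the grip in N (left out, the last holds). Time passes only in rows, so rows that do not move let the fingers close. It gives the time, the measured TCP pose, the force, the opening and the grip force at its end, in the units of the state.
- get_state(): the state, without advancing time (a new reading comes with each control period).
- snapshot(name): name is "scene" or "top"; returns a dict with "frame" (384x512x3 uint8, red, green, blue), "mtx" (3x3 intrinsics, pixels), "xyz" and "orientation" of the camera in the world. Camera axes: x right, y down, z forward; pixel columns grow to the right and rows downward; lengths in m; the calibration is good to about 2 mm. A picture is of the moment at which its call begins. There is no depth.
- finish_job(): hands the job in; it is judged then, once.
The state is a dict: "clock": time; "q": joint angles; "qd": joint speeds; "joint_torque": joint torques, N m; "tool_pos": TCP position; "eef_rot": TCP orientation; "contact_force": force on the tool from outside, world axes, zero at the start; "moment": the same for the moment, N m; "opening": opening from 0.0 (shut) to 1.0 (fully open); "finger_force": force on a finger pad.
Only numpy, scipy, OpenCV 4.12 (cv2) and the standard library are available. Lean on these libraries where they do the work, as an engineer would, in place of code of your own. Each camera call takes 0.05 s, during which the arm holds its last target. There are 200 camera calls.

## Working session

There is one attempt and no reset: what is moved stays moved. The work goes in short steps, Python scripts to look and compute and a shell command to move; the robot and the scene stay as the last step left them, time stands still between calls to the robot, and variables do not carry over. Pictures are saved under pics/ and viewed, at most 10 in all, crops included, and the job is handed in when it is done.

```bash
ls; mkdir -p pics; python3 - <<'E'
from plant import *
import cv2,pickle
for n in("scene","top"):
    s=snapshot(n); pickle.dump(s,open(n+'.pkl','wb'))
    cv2.imwrite(f'pics/{n}.png',cv2.resize(s['frame'][:,:,::-1],(800,600),interpolation=cv2.INTER_CUBIC))
    print(n,s['mtx'],s['xyz'],s['orientation'])
print(get_state())
E
```

```text
pics
scene [[386.80186609   0.         263.433423  ]
 [  0.         386.80186609 193.26409656]
 [  0.           0.           1.        ]] [ 0.84147594 -0.40351151  0.89263105] [ 0.91816791  0.24443952 -0.07441225 -0.30278677]
top [[398.16882972   0.         262.83887946]
 [  0.         398.16882972 189.99216517]
 [  0.           0.           1.        ]] [0.41241078 0.07208319 1.38050798] [ 0.70849139 -0.70302863  0.03570217 -0.05016038]
{'clock': 0.1, 'q': array([-1.22315839,  0.68987906, -0.19453568,  1.56625247,  0.15730841,
        0.9024874 , -0.21510724]), 'qd': array([ 0.00145427, -0.00122826,  0.00046473, -0.00364551,  0.0016157 ,
       -0.0023911 , -0.00059839]), 'joint_torque': array([-3.53932301e-03, -5.28489840e+01, -1.27158176e+00, -1.53833538e+01,
       -5.25641791e-02,  1.97888876e-03,  5.64958862e-05]), 'tool_pos': array([0.19279297, 0.5938748 , 0.21030048]), 'eef_rot': array([ 1.56232338e-01,  9.87719995e-01, -8.13847940e-04, -6.94711370e-05]), 'contact_force': array([-0.51646141, -0.29573802, -0.22936673]), 'moment': array([-0.018907  ,  0.03565939,  0.00523524]), 'finger_force': 0.0, 'opening': 0.9977900594557362}
```

View pics/scene.png

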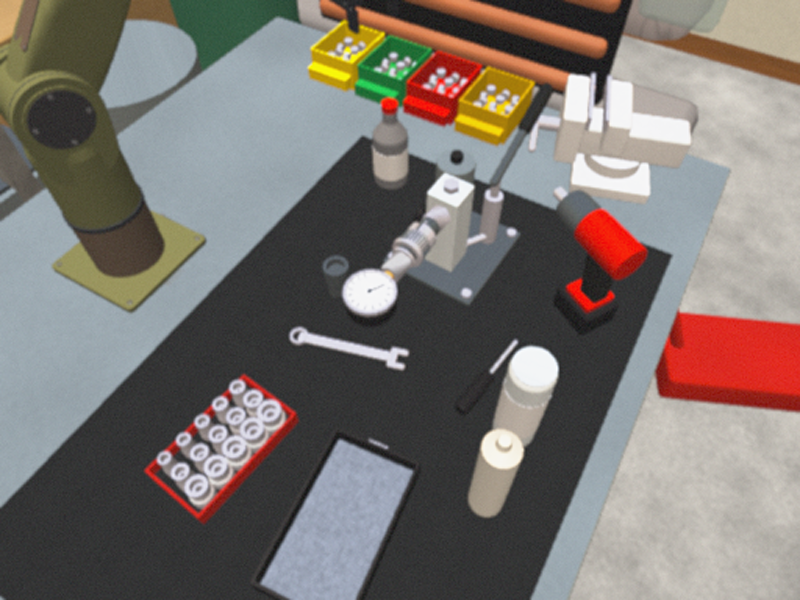

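View pics/top.png

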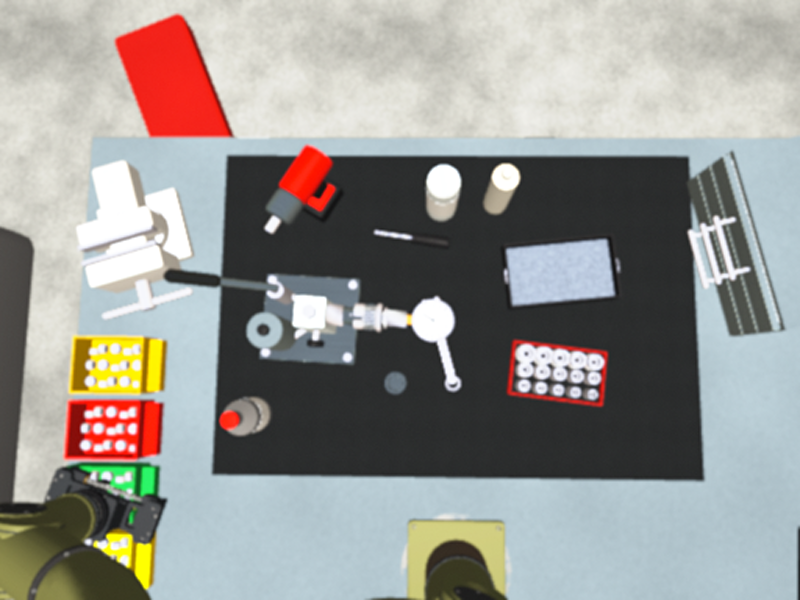

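```bash
cat > h.py <<'E'
import numpy as np,cv2,pickle
from scipy.spatial.transform import Rotation as R
def at_z(s,u,v,z):
    d=R.from_quat(s['orientation']).apply(np.linalg.inv(s['mtx'])@[u,v,1.]); c=np.array(s['xyz'])
    return c+d*(z-c[2])/d[2]
def proj(s,p):
    q=R.from_quat(s['orientation']).inv().apply(np.atleast_2d(p)-np.array(s['xyz']))@np.array(s['mtx']).T
    return q[:,:2]/q[:,2:]
E
python3 - <<'E'
from h import *
t=pickle.load(open('top.pkl','rb'));s=pickle.load(open('scene.pkl','rb'))
a=t['frame'][165:240,160:305,::-1]; b=t['frame'][145:205,315:405,::-1]; c=s['frame'][105:210,205:345,::-1]
A=cv2.resize(a,None,fx=5.5,fy=5.5,interpolation=cv2.INTER_CUBIC)
cv2.imwrite('pics/a.png',A)
cv2.imwrite('pics/c.png',cv2.resize(c,None,fx=5.7,fy=5.7,interpolation=cv2.INTER_CUBIC))
E
```

```text
(no output)
```

View pics/a.png

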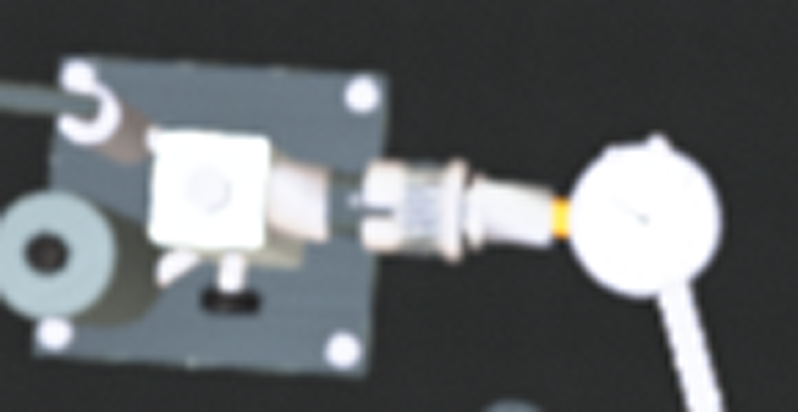

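View pics/c.png

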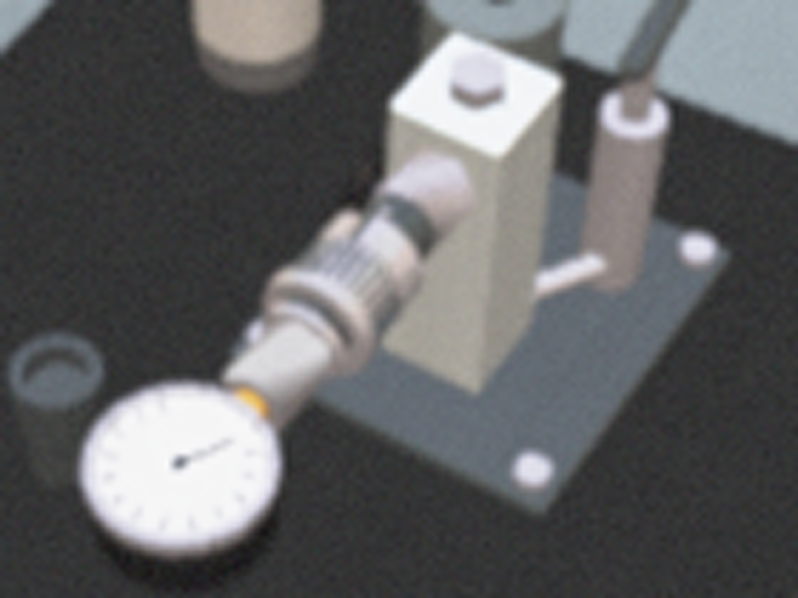

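```bash
python3 - <<'E'
from h import *
t=pickle.load(open('top.pkl','rb'));s=pickle.load(open('scene.pkl','rb'))
f=lambda x,y,z:at_z(t,160+(x+.5)/5.5-.5,165+(y+.5)/5.5-.5,z)
np.set_printoptions(precision=4,suppress=True)
B=np.array([f(x,y,.197) for x,y in[(155,133),(270,135),(266,248),(150,243)]]);print('block',B.mean(0))
P=np.array([f(x,y,.012) for x,y in[(62,57),(387,75),(367,375),(35,352)]]);print('plate',P.mean(0),P)
d=f(645,219,.168);print('dial',d)
print('collar flange mid',f(455,211,.155),'pin',f(355,200,.175),'slot',f(378,210,.174), 'slot at175',f(390,210,.174))
g=lambda x,y,z:at_z(s,205+(x+.5)/5.7-.5,105+(y+.5)/5.7-.5,z)
print('dial scene',g(180,467,.169)); Bs=[g(x,y,.197) for x,y in[(460,33),(563,78),(500,158),(390,103)]];print('block scene',np.mean(Bs,0))
print('plate scene',g(728,255,.012),g(543,515,.012))
ca=np.array([at_z(t,u/1.5625-.18,v/1.5625-.18,.042) for u,v in[(503,246),(614,237),(620,298),(511,307)]]);print('case',ca.mean(0),ca)
for n,u,v,z in[('sock',396,383,.07),('can',443,180,.2),('oil',232,420,.19),('grease',507,173,.215)]:print(n,at_z(t,u/1.5625,v/1.5625,z))
ax=d-B.mean(0);print('axis angle',np.arctan2(ax[1],ax[0]))
print('plate ang',[np.arctan2(*(P[b]-P[a])[[1,0]]) for a,b in[(0,1),(3,2)]], 'case ang',[np.arctan2(*(ca[b]-ca[a])[[1,0]]) for a,b in[(0,1),(3,2)]])
E
```

```text
block [0.5282 0.2916 0.197 ]
plate [0.5312 0.3241 0.012 ] [[0.6303 0.4229 0.012 ]
 [0.6199 0.2158 0.012 ]
 [0.431  0.2246 0.012 ]
 [0.4435 0.433  0.012 ]]
dial [0.5163 0.0544 0.168 ]
collar flange mid [0.5212 0.161  0.155 ] pin [0.5251 0.2151 0.175 ] slot [0.5197 0.2023 0.174 ] slot at175 [0.5198 0.1956 0.174 ]
dial scene [0.5206 0.0483 0.169 ]
block scene [0.5366 0.2806 0.197 ]
plate scene [0.6313 0.418  0.012 ] [0.6221 0.2109 0.012 ]
case [ 0.6332 -0.2266  0.042 ] [[ 0.6896 -0.0997  0.042 ]
 [ 0.7107 -0.3411  0.042 ]
 [ 0.5768 -0.3499  0.042 ]
 [ 0.5558 -0.1157  0.042 ]]
sock [0.3909 0.1287 0.07  ]
can [0.787  0.0358 0.2   ]
oil [0.3206 0.4334 0.19  ]
grease [ 0.7965 -0.087   0.215 ]
axis angle -1.620816876265797
plate ang [np.float64(-1.6206740547632643), np.float64(-1.6307199005125113)] case ang [np.float64(-1.4834978624138664), np.float64(-1.480996611620439)]
```

```bash
python3 -m jog '[[[0,0,-0.055,0,0,0],[0,0,-0.055,0,0,0],[-0.044,-0.030,-0.03,0,0,0],[-0.044,-0.030,-0.02,0,0,0],[-0.044,-0.030,0,0,0,0],[-0.044,-0.030,0,0,0,0],[-0.044,-0.030,0,0,0,0],[-0.044,-0.030,0,0,0,0],[-0.044,-0.030,0,0,0,0],[-0.044,-0.030,0,0,0,0],[-0.044,-0.030,0,0,0,0],[-0.044,-0.030,0,0,0,0]]]' 0.088 && python3 -m jog '[[[0,0,0,0,0,0.187],[0,0,0,0,0,0.187],[0,0,0,0,0,0.187],[0,0,0,0,0,0.187],[0,0,0,0,0,0.187],[0,0,0,0,0,0.187],[0,0,0,0,0,0.187],[0,0,0,0,0,0],[0,0,0,0,0,0]]]'; cat >> h.py <<'E'
U=np.array([-.0512,-.9987,0]); X=np.array([.9987,-.0512,0]); O=np.array([.530,.289,0])
def pump(x,y,z): return O+X*x-U*y+np.array([0,0,z])
def delta(st,tgt,roll=0,pitch=0):
    """tool-frame shift + rotvec to reach TCP tgt, tool down, y along pump X, rolled about coupler axis U"""
    Rc=R.from_quat(st['eef_rot']); 
    z=np.array([0,0,-1.]); best=None
    for sg in(1,-1):
        y=sg*X; M=R.from_matrix(np.c_[np.cross(y,z),y,z]); M=R.from_rotvec(U*roll)*M
        rv=(Rc.inv()*M).as_rotvec()
        if best is None or np.linalg.norm(rv)<np.linalg.norm(best): best=rv
    return Rc.inv().apply(np.array(tgt)-st['tool_pos']),best
E
python3 - <<'E'
from h import *; from plant import *
np.set_printoptions(precision=4,suppress=True)
s=get_state();print(s['clock'],s['tool_pos'],s['q'],s['contact_force'],R.from_quat(s['eef_rot']).as_matrix())
print(*delta(s,pump(0,-.120,.27)))
E
```

```text
clock: 1.6
tool_pos: [0.5194, 0.1718, 0.3707]
eef_rot: [0.156, 0.988, -0.0, -0.0]
contact_force: [-0.3, 1.2, 0.4]
opening: 0.999
finger_force: 0.0
clock: 2.72
tool_pos: [0.5186, 0.1734, 0.3708]
eef_rot: [0.724, 0.69, -0.0, -0.0]
contact_force: [0.1, -1.3, -0.1]
opening: 0.998
finger_force: 0.0
2.725 [0.5186 0.1734 0.3708] [-0.5326  0.4235  0.2001  1.5685 -0.0894  1.1591 -0.3626] [ 0.1442 -1.2548 -0.1434] [[ 0.0487  0.9988 -0.0006]
 [ 0.9988 -0.0487 -0.0001]
 [-0.0001 -0.0005 -1.    ]]
[-0.0039  0.0055  0.1008] [-0.0005  0.0001  0.0025]
```

```bash
python3 -m jog '[[[-0.004,0.0055,0.05,0,0,0.0025],[0,0,0.05,0,0,0],[0,0,0.05,0,0,0],[0,0,0.04,0,0,0],[0,0,0.025,0,0,0],[0,0,0.015,0,0,0],[0,0,0.01,0,0,0],[0,0,0,0,0,0],[0,0,0,0,0,0]]]' 0.0881; python3 - <<'E'
from h import *; from plant import *
np.set_printoptions(precision=4,suppress=True)
s=get_state();print(s['tool_pos'],s['contact_force'],s['moment']);print(*delta(s,pump(0,-.120,.131)))
p=snapshot('scene');t=snapshot('top');pickle.dump(p,open('p.pkl','wb'))
a=cv2.resize(p['frame'][95:205,205:345,::-1],(570,448),interpolation=cv2.INTER_CUBIC)
b=cv2.resize(t['frame'][165:255,170:290,::-1],(597,448),interpolation=cv2.INTER_CUBIC)
cv2.imwrite('pics/d.png',cv2.resize(np.hstack([a,b]),(800,308),interpolation=cv2.INTER_AREA))
E
```

```text
clock: 3.85
tool_pos: [0.5248, 0.1693, 0.1318]
eef_rot: [0.726, 0.688, 0.001, 0.0]
contact_force: [0.0, 0.6, -0.2]
opening: 0.996
finger_force: 0.0
[0.5248 0.1693 0.1318] [ 0.0187  0.5726 -0.1805] [-0.1172  0.1     0.04  ]
[-0.0002 -0.0009  0.0008] [ 0.0016 -0.0008 -0.0031]
```

View pics/d.png

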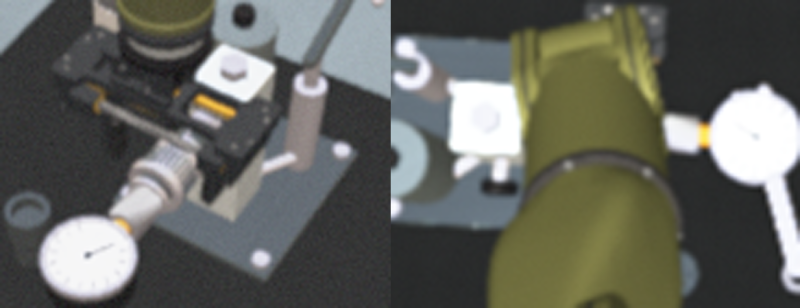

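```bash
python3 - <<'E'
from h import *
np.set_printoptions(precision=1,suppress=True)
p=pickle.load(open('p.pkl','rb'))
f=lambda P:(proj(p,P)-[205,95]+.5)*2.79
for n,P in dict(knurl=pump(0,-.120,.175),flangetop=pump(0,-.138,.178),mouth=pump(0,-.14,.15),tipR=pump(.053,-.12,.131),rear=pump(0,-.085,.1745),blkcorner=pump(.03,-.03,.197),blk2=pump(-.03,-.03,.197),dial=pump(0,-.238,.169)).items():print(n,f(P))
cv2.imwrite('pics/e.png',cv2.resize(p['frame'][105:185,225:325,::-1],(750,600),interpolation=cv2.INTER_CUBIC))
e=lambda P:(proj(p,P)-[225,105]+.5)*7.5
for n,P in dict(knurl=pump(0,-.120,.175),flangetop=pump(0,-.138,.178),tipR=pump(.053,-.12,.131),tipR2=pump(.053,-.129,.131),blkcorner=pump(.03,-.03,.197),blk2=pump(-.03,-.03,.197),dial=pump(0,-.238,.169)).items():print(n,e(P))
E
```

```text
knurl [[162.8 161.2]]
flangetop [[151.9 171.6]]
mouth [[150.6 193.7]]
tipR [[211.2 217.5]]
rear [[183.5 137.7]]
blkcorner [[243.9  96.8]]
blk2 [[188.   71.8]]
dial [[ 87.5 252.9]]
knurl [[287.6 358.3]]
flangetop [[258.3 386.2]]
tipR [[417.8 509.5]]
tipR2 [[404.1 526.8]]
blkcorner [[505.6 185.3]]
blk2 [[355.4 118.1]]
dial [[ 85.2 605. ]]
```

View pics/e.png

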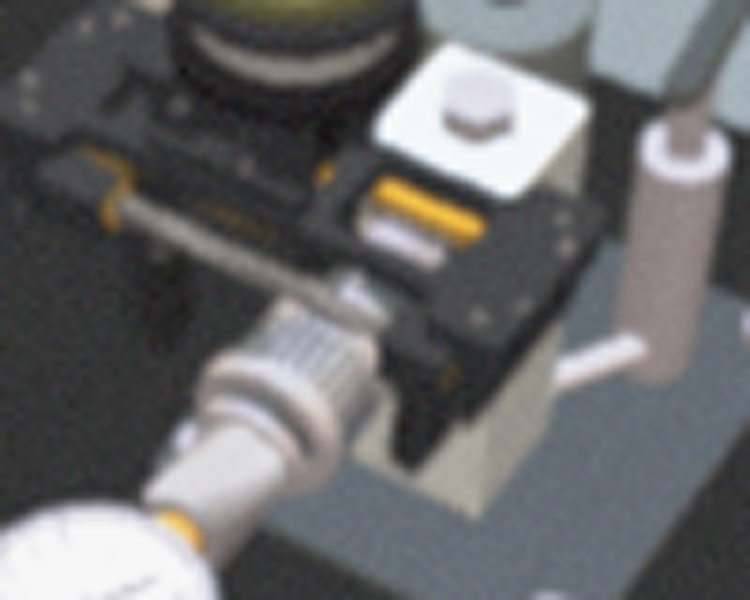

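```bash
python3 -m jog '[[[0,-0.0009,0.0008,0,0,0],[0,0,0,0,0,0],[0,0,0,0,0,0],[0,0,0,0,0,0],[0,0,0,0,0,0],[0,0,0,0,0,0]]]' 0.03 10;python3 -m jog '[[[0,0,0,0,0,0],[0,0,0,0,0,0]]]'
```

```text
clock: 4.7
tool_pos: [0.523, 0.1691, 0.1301]
eef_rot: [0.726, 0.688, -0.0, -0.0]
contact_force: [-0.9, -0.3, 0.4]
opening: 0.514
finger_force: 9.5
clock: 4.95
tool_pos: [0.523, 0.1691, 0.1302]
eef_rot: [0.726, 0.688, -0.0, -0.0]
contact_force: [-0.7, 0.0, -0.1]
opening: 0.515
finger_force: 9.4
```

```bash
python3 -m jog '[[[0,0,0,0,0,0],[0,0,0,0,0,0]]]' 0.03 45;python3 -m jog '[[[0.001,0,0,0,0,0],[0.001,0,0,0,0,0],[0,0,0,0,0,0],[0,0,0,0,0,0]]]'; python3 - <<'E'
from plant import *; print(get_state()['moment'])
E
```

```text
clock: 5.2
tool_pos: [0.5231, 0.1691, 0.1301]
eef_rot: [0.726, 0.688, -0.0, -0.0]
contact_force: [0.6, 0.7, -1.4]
opening: 0.499
finger_force: 42.5
clock: 5.7
tool_pos: [0.5231, 0.1692, 0.1301]
eef_rot: [0.727, 0.687, -0.001, 0.001]
contact_force: [-1.0, -4.7, -0.6]
opening: 0.499
finger_force: 42.7
[-1.18160126  0.22269148  0.03082443]
```

```bash
python3 -m jog '[[[-0.001,-0.001,0,0.05,0,0],[-0.001,-0.001,0,0.05,0,0],[0,-0.001,0,0.05,0,0],[0,-0.0005,0,0.03,0,0],[0,0,0,0,0,0],[0,0,0,0,0,0]]]' - 55; python3 - <<'E'
from h import *;from plant import *; s=get_state();print(s['moment'],s['contact_force'],delta(s,pump(0,-.12,.131)))
E
```

```text
clock: 6.45
tool_pos: [0.5196, 0.1693, 0.1304]
eef_rot: [0.723, 0.685, -0.062, -0.065]
contact_force: [-0.7, -1.5, -0.1]
opening: 0.494
finger_force: 52.1
[-0.42975261  0.07181439  0.08608462] [-0.71946657 -1.53994791 -0.0623045 ] (array([ 4.16549138e-05,  4.07489734e-03, -1.34343333e-03]), array([-0.17945286, -0.00030273, -0.00303627]))
```

```bash
python3 -m jog '[[[0.002,0,0,0,0,0],[0.002,0,0,0,0,0],[0.002,0,0,0,0,0],[0.002,0,0,0,0,0],[0.002,0,0,0,0,0],[0,0,0,0,0,0],[0,0,0,0,0,0]]]'; python3 - <<'E'
from h import *;from plant import *; s=get_state();print(s['moment'],s['contact_force'],delta(s,pump(0,-.12,.131)))
t=snapshot('top');cv2.imwrite('pics/f.png',cv2.resize(t['frame'][165:240,200:300,::-1],(800,600),interpolation=cv2.INTER_CUBIC))
E
```

```text
clock: 7.32
tool_pos: [0.5197, 0.1738, 0.1303]
eef_rot: [0.724, 0.684, -0.065, -0.063]
contact_force: [-1.0, -10.6, 0.9]
opening: 0.498
finger_force: 52.5
[-2.39892375  0.33211669  0.54877612] [ -1.0096108  -10.62070075   0.8866863 ] (array([-0.00441354,  0.00418852, -0.00139978]), array([-0.18099893,  0.00709583, -0.00569596]))
```

```bash
python3 -m jog '[[[0.002,0,0,0,0,0],[0.002,0,0,0,0,0],[0.002,0,0,0,0,0],[0,0,0,0,0,0],[0,0,0,0,0,0]]]'
```

```text
clock: 8.0
tool_pos: [0.5201, 0.1803, 0.1304]
eef_rot: [0.724, 0.684, -0.065, -0.063]
contact_force: [-1.1, -10.4, 1.2]
opening: 0.494
finger_force: 52.5
```

```bash
python3 -m jog '[[[0.0015,0,0,0,0,0],[0.0015,0,0,0,0,0],[0.0015,0,0,0,0,0],[0,0,0,0,0,0],[0,0,0,0,0,0],[0,0,0,0,0,0]]]'; python3 - <<'E'
from h import *;from plant import *
t=snapshot('top');p=snapshot('scene')
a=cv2.resize(t['frame'][170:235,190:300,::-1],(800,473),interpolation=cv2.INTER_CUBIC)
cv2.imwrite('pics/g.png',a);pickle.dump((t,p),open('g.pkl','wb'))
o=pickle.load(open('top.pkl','rb'))
for n,f in(('old',o),('new',t)):
    m=f['frame'][180:230,255:300].min(2)>190; ys,xs=np.nonzero(m); print(n,xs[ (ys<20)|True].max()+255)
E
```

```text
clock: 8.75
tool_pos: [0.5203, 0.1833, 0.1303]
eef_rot: [0.724, 0.684, -0.065, -0.063]
contact_force: [-1.6, -11.8, 1.8]
opening: 0.497
finger_force: 52.6
old 290
new 293
```

View pics/g.png

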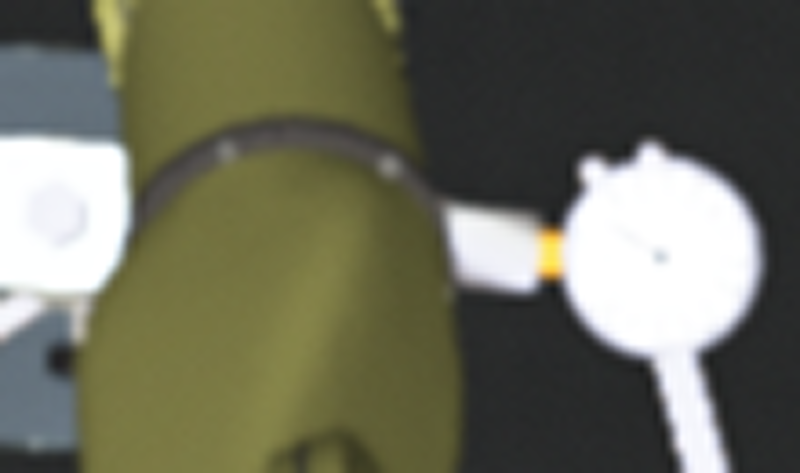

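```bash
python3 -m jog '[[[-0.002,0,0,0,0,0],[-0.002,0,0,0,0,0],[0,0,0,0,0,0],[0,0,0,0,0,0],[0,0,0,0,0,0],[0,0,-0.02,0,0,0],[0,0,-0.05,0,0,0],[0,0,-0.05,0,0,0],[0,0,0,-0.09,0,0],[0,0,0,-0.09,0,0],[0,0,0,0,0,0]]]' 0.0881; python3 - <<'E'
from h import *;from plant import *
t=snapshot('top')
cv2.imwrite('pics/i.png',cv2.resize(t['frame'][165:240,190:290,::-1],(800,600),interpolation=cv2.INTER_CUBIC))
s=get_state();print(s['tool_pos'],s['contact_force']);print(delta(s,pump(0,-.177,.25)))
m=t['frame'][180:230,255:300].min(2)>190;print(np.nonzero(m)[1].max()+255)
E
```

```text
clock: 10.22
tool_pos: [0.5404, 0.1852, 0.249]
eef_rot: [0.726, 0.688, -0.0, -0.001]
contact_force: [-0.5, 0.4, -1.5]
opening: 1.0
finger_force: 0.0
[0.54151746 0.18500209 0.24881952] [ 0.8740617 -0.2434908  0.3228636]
(array([-0.07376852, -0.01665846, -0.00117803]), array([-0.00123588, -0.00024724, -0.00230489]))
293
```

```bash
python3 -m jog '[[[-0.040,-0.009,0,0,0,-0.002],[-0.037,-0.008,0.02,0,0,0],[0,0,0.04,0,0,0],[0,0,0.03,0,0,0],[0,0,0.02,0,0,0],[0,0,0.01,0,0,0],[0,0,0,0,0,0],[0,0,0,0,0,0]]]' 0.0881; python3 - <<'E'
from h import *;from plant import *
s=get_state();print(s['tool_pos'],s['contact_force']);print(delta(s,pump(0,-.180,.128)))
p=snapshot('scene')
cv2.imwrite('pics/j.png',cv2.resize(p['frame'][115:205,210:330,::-1],(800,600),interpolation=cv2.INTER_CUBIC))
E
```

```text
clock: 11.28
tool_pos: [0.5218, 0.1087, 0.1291]
eef_rot: [0.725, 0.688, 0.001, 0.0]
contact_force: [-0.2, -0.2, 0.2]
opening: 1.0
finger_force: 0.0
[0.52180378 0.10870072 0.12911796] [-0.18886703 -0.19142762  0.24868008]
(array([ 0.0004783 , -0.00104785,  0.00111687]), array([ 0.00125165, -0.00046049, -0.00148169]))
```

View pics/j.png

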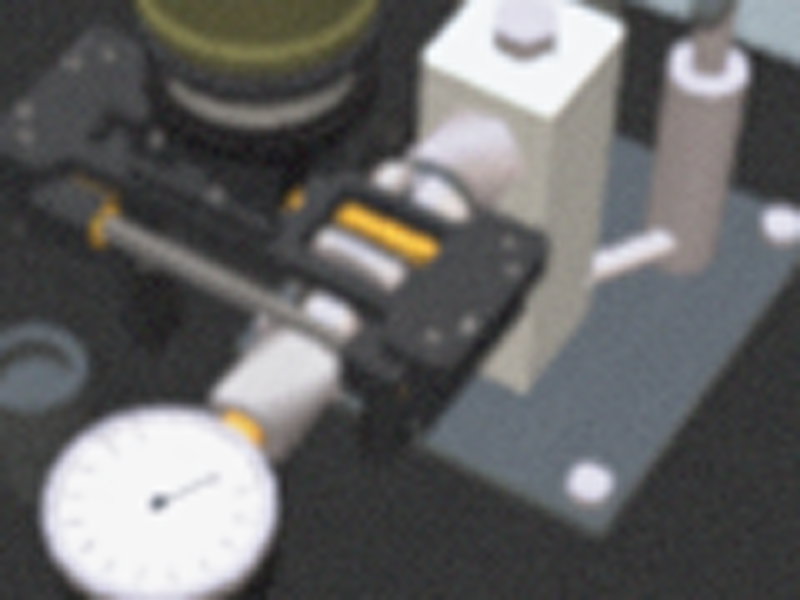

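```bash
python3 -m jog '[[[0,-0.001,0.001,0,0,0],[0,0,0,0,0,0],[0,0,0,0,0,0],[0,0,0,0,0,0],[0,0,0,0,0,0],[0,0,0,0,0,0],[0,0,0,0,0,0]]]' 0.01 15;python3 -m jog '[[[0,0,0,0,0,0],[0,0,0,0,0,0]]]' 0.01 55; python3 - <<'E'
from h import *;from plant import *
s=get_state();print(s['tool_pos'],s['contact_force'],s['moment'],s['q'])
E
```

```text
clock: 12.2
tool_pos: [0.5198, 0.1086, 0.1275]
eef_rot: [0.725, 0.688, -0.0, -0.0]
contact_force: [-0.7, -0.4, 0.3]
opening: 0.341
finger_force: 15.0
clock: 12.45
tool_pos: [0.5199, 0.1086, 0.1275]
eef_rot: [0.725, 0.688, -0.0, -0.0]
contact_force: [-0.1, -0.5, -0.1]
opening: 0.324
finger_force: 55.0
[0.51986937 0.10861934 0.12746129] [-0.12134638 -0.45103698 -0.10396139] [-0.0635203   0.16167219  0.10425168] [-0.35556756  0.69528427  0.10354779  1.93787353 -0.13482178  0.51520898
 -0.2108601 ]
```

```bash
python3 -m jog '[[[-0.005,0,0,0,0,0],[-0.008,0,0,0,0,0],[-0.008,0,0,0,0,0],[-0.008,0,0,0,0,0],[-0.008,0,0,0,0,0],[-0.008,0,0,0,0,0],[-0.015,0,0,0,0,0],[-0.015,0,0,0,0,0],[0,0,0,0,0,0],[0,0,0,0,0,0],[0,0,0,0,0,0]]]'; python3 - <<'E'
from h import *;from plant import *
s=get_state();print(s['tool_pos'],s['contact_force'],s['moment'],s['q'])
p=snapshot('scene')
cv2.imwrite('pics/k.png',cv2.resize(p['frame'][115:235,190:350,::-1],(800,600),interpolation=cv2.INTER_CUBIC))
E
```

```text
clock: 13.82
tool_pos: [0.5161, 0.0347, 0.1275]
eef_rot: [0.725, 0.689, 0.0, -0.0]
contact_force: [-0.1, -0.4, -4.0]
opening: 0.329
finger_force: 55.0
[0.51611482 0.03468349 0.1274828 ] [-0.08154281 -0.38789597 -3.96225328] [ 0.06311961  0.08431313 -0.03762745] [-0.20452878  0.68098155  0.07948306  1.97769344 -0.10854577  0.48670589
 -0.0979337 ]
```

View pics/k.png

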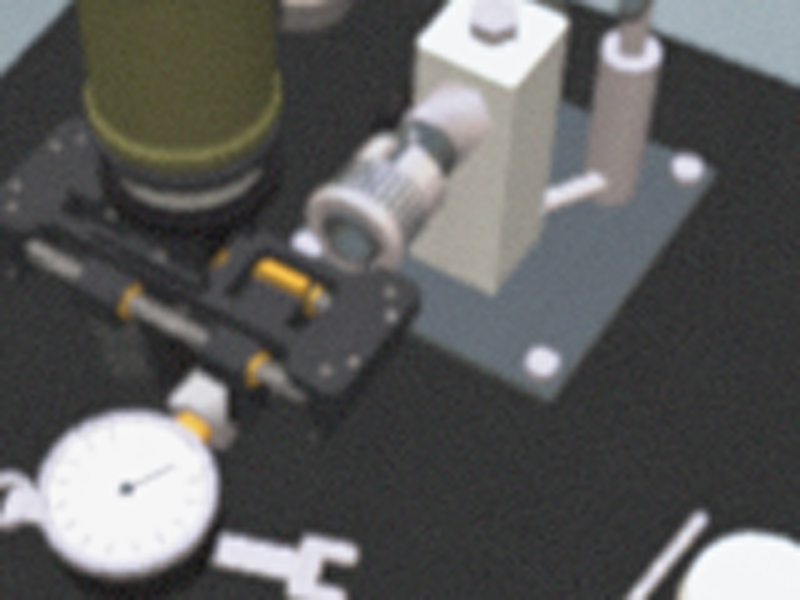

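```bash
python3 -m jog '[[[0,0,-0.03,0,0,0],[-0.02,0.01,-0.03,0,0,0],[-0.036,0.02,0,0,0,-0.02],[-0.036,0.02,0,0,0,-0.02],[-0.036,0.02,0,0,-0.02,-0.02],[-0.036,0.02,0,0,-0.02,-0.02],[-0.036,0.02,0,0,-0.02,-0.03],[-0.03,0.02,0,0,0,-0.03],[-0.01,0.01,0,0,0,0],[0,0,0,0,0,0],[0,0,0,0,0,0]]]'; cat > m.py <<'E'
from h import *;from plant import *
import sys
np.set_printoptions(precision=4,suppress=True)
s=get_state();Rc=R.from_quat(s['eef_rot']);M=Rc.as_matrix()
g=s['tool_pos']-.019*M[:,2]
print('grasp',g,'F',s['contact_force'],'M',s['moment'])
print('shift tool',M.T@(np.array([.632,-.210,float(sys.argv[1])])-g),'gauge ang',np.arctan2(-M[1,0],-M[0,0]),'pitch',M[2,0])
E
python3 m.py .10; python3 - <<'E'
from plant import *;import cv2,pickle
t=snapshot('top');p=snapshot('scene');pickle.dump((t,p),open('l.pkl','wb'))
import numpy as np
a=cv2.resize(p['frame'][225:384,150:362,::-1],(800,600),interpolation=cv2.INTER_CUBIC)
cv2.imwrite('pics/l.png',a)
E
```

```text
clock: 15.25
tool_pos: [0.6544, -0.2039, 0.1913]
eef_rot: [0.675, 0.738, -0.022, 0.019]
contact_force: [1.2, 0.4, -4.7]
opening: 0.325
finger_force: 55.0
grasp [ 0.6544 -0.2028  0.2103] F [ 1.1658  0.4109 -4.6828] M [0.1863 0.0917 0.026 ]
shift tool [ 0.0012 -0.0223  0.1105] gauge ang -1.4817277148860915 pitch -0.05799836560156792
```

View pics/l.png

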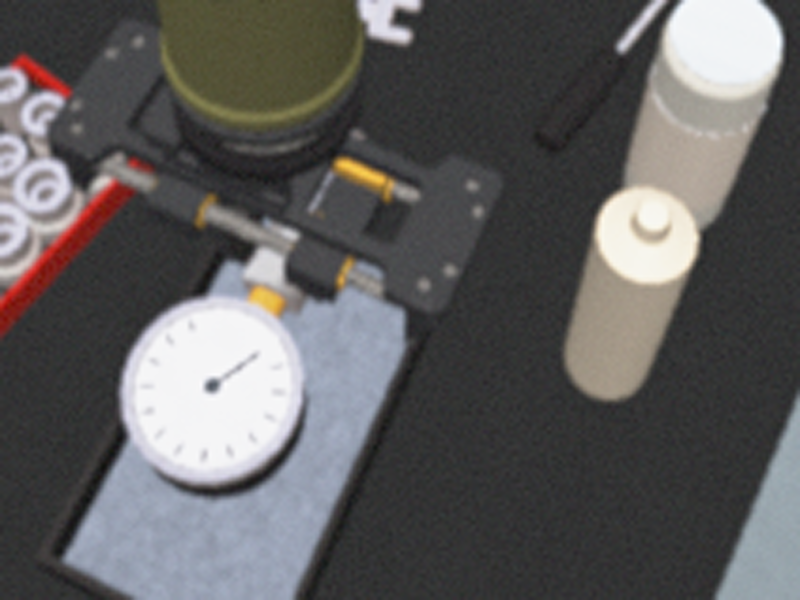

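```bash
python3 -m jog '[[[0.001,-0.011,0.03,0,0,0],[0,-0.011,0.04,0,0,0],[0,0,0.04,0,0,0],[0,0,0,0,0,0],[0,0,0,0,0,0],[0,0,0,0,0,0]]]'; python3 m.py .045; python3 - <<'E'
from h import *
np.set_printoptions(precision=4,suppress=True)
s=pickle.load(open('scene.pkl','rb'));k=1.5625
c=[at_z(s,u/k,v/k,.042) for u,v in[(342,434),(419,466),(256,584)]]
print(c); print('centre',(c[1]+c[2])/2)
print('dial before shift',at_z(s,206.2,327.9,.229))
E
```

```text
clock: 16.1
tool_pos: [0.6352, -0.2133, 0.0845]
eef_rot: [0.675, 0.737, -0.021, 0.023]
contact_force: [-0.6, 0.3, -4.2]
opening: 0.328
finger_force: 55.0
grasp [ 0.6351 -0.2122  0.1034] F [-0.5922  0.2601 -4.2237] M [ 0.2028  0.0882 -0.0425]
shift tool [ 0.006  -0.0029  0.0582] gauge ang -1.482934359332731 pitch -0.061103355902045936
[array([ 0.572 , -0.1215,  0.042 ]), array([ 0.6967, -0.1073,  0.042 ]), array([ 0.5905, -0.3509,  0.042 ])]
centre [ 0.6436 -0.2291  0.042 ]
dial before shift [ 0.6629 -0.27    0.229 ]
```

```bash
python3 -m jog '[[[0.0015,0,0.02,0,0,0],[0.001,0,0.015,0,0,0],[0.001,0,0.01,0,0,0],[0.0005,0,0.005,0,0,0],[0,0,0.004,0,0,0],[0,0,0.003,0,0,0],[0,0,0,0,0,0],[0,0,0,0,0,0]]]'; python3 m.py .031
```

```text
clock: 17.1
tool_pos: [0.6333, -0.2127, 0.0253]
eef_rot: [0.675, 0.737, -0.022, 0.021]
contact_force: [-0.0, -0.2, -5.4]
opening: 0.328
finger_force: 55.0
grasp [ 0.6333 -0.2116  0.0443] F [-0.046  -0.2034 -5.3552] M [0.169  0.0227 0.0045]
shift tool [ 0.0025 -0.0011  0.0132] gauge ang -1.4832607416175787 pitch -0.05994719288640399
```

```bash
python3 -m jog '[[[0,0,0.003,0,0,0],[0,0,0.003,0,0,0],[0,0,0.002,0,0,0],[0,0,0,0,0,0],[0,0,0,0,0,0]]]'; python3 m.py .031
```

```text
clock: 17.73
tool_pos: [0.6331, -0.2131, 0.0171]
eef_rot: [0.675, 0.737, -0.022, 0.021]
contact_force: [0.3, -0.0, -4.3]
opening: 0.33
finger_force: 55.0
grasp [ 0.6331 -0.212   0.036 ] F [ 0.3295 -0.0026 -4.2568] M [0.184  0.1451 0.0247]
shift tool [ 0.0024 -0.0009  0.0049] gauge ang -1.4832413233534016 pitch -0.05976045347426984
```

```bash
python3 -m jog '[[[0,0,0.002,0,0,0],[0,0,0.0015,0,0,0],[0,0,0,0,0,0],[0,0,0,0,0,0]]]'; python3 m.py .031
```

```text
clock: 18.23
tool_pos: [0.6333, -0.2131, 0.0137]
eef_rot: [0.675, 0.737, -0.022, 0.021]
contact_force: [0.4, 1.1, -3.5]
opening: 0.325
finger_force: 55.0
grasp [ 0.6332 -0.212   0.0326] F [ 0.4417  1.0701 -3.5241] M [0.2426 0.0436 0.0591]
shift tool [ 0.0022 -0.001   0.0015] gauge ang -1.4829837974120068 pitch -0.05968061847846008
```

```bash
python3 -m jog '[[[0,0,0.001,0,0,0],[0,0,0.001,0,0,0],[0,0,0,0,0,0],[0,0,0,0,0,0]]]'; python3 m.py .031
```

```text
clock: 18.73
tool_pos: [0.6332, -0.2131, 0.0126]
eef_rot: [0.675, 0.737, -0.021, 0.021]
contact_force: [-2.7, 2.4, 5.7]
opening: 0.327
finger_force: 55.0
grasp [ 0.6332 -0.212   0.0316] F [-2.7249  2.3705  5.7086] M [ 0.4287  0.4966 -0.0173]
shift tool [ 0.0021 -0.001   0.0005] gauge ang -1.483148541758523 pitch -0.05954774120338665
```

```bash
python3 -m jog '[[[0,0,0,0,0,0],[0,0,0,0,0,0]]]' 0.01 4; python3 -m jog '[[[0,0,0,0,0,0],[0,0,0,0,0,0],[0,0,0,0,0,0],[0,0,0,0,0,0]]]' 0.05;python3 m.py .031
```

```text
clock: 18.98
tool_pos: [0.6332, -0.2133, 0.0124]
eef_rot: [0.675, 0.737, -0.022, 0.021]
contact_force: [-2.0, 2.2, 4.9]
opening: 0.344
finger_force: 4.0
clock: 19.48
tool_pos: [0.6331, -0.2136, 0.0114]
eef_rot: [0.675, 0.737, -0.022, 0.021]
contact_force: [0.3, 0.3, -0.0]
opening: 0.563
finger_force: 0.0
grasp [ 0.6331 -0.2124  0.0304] F [ 0.2559  0.3335 -0.0271] M [-0.0269  0.0354 -0.015 ]
shift tool [ 0.0025 -0.0008 -0.0007] gauge ang -1.4833132479514284 pitch -0.05988512922692143
```

Released; now rise straight up along the tool axis and check by image code.

```bash
python3 -m jog '[[[0.0005,0,-0.008,0,0,0],[0.001,0,-0.015,0,0,0],[0.002,0,-0.03,0,0,0],[0,0,-0.05,0,0,0],[0,0,-0.06,0,0,0],[0,0,-0.06,0,0,0],[0.05,0,-0.03,0,0,0],[0.06,0,0,0,0,0],[0.06,0,0,0,0,0],[0.06,0,0,0,0,0],[0,0,0,0,0,0],[0,0,0,0,0,0]]]'; python3 - <<'E'
from h import *;from plant import *
np.set_printoptions(precision=4,suppress=True)
for n,o in(('top',(380,140)),('scene',(200,300))):
    s=snapshot(n);f=s['frame']
    if n=='top': r=(145,205,315,405)
    else: r=(260,384,150,275)
    # white dial
    c=f[r[0]:r[1],r[2]:r[3]]; m=((c.min(2)>205)&(np.ptp(c,2)<25)).astype(np.uint8)
    k,l,st,ce=cv2.connectedComponentsWithStats(m); i=1+np.argmax(st[1:,4]); u,v=ce[i]+[r[2],r[0]]
    print(n,st[i],'dial',at_z(s,u,v,.050))
t=pickle.load(open('top.pkl','rb'));f=snapshot('top')['frame']
for lab,b in dict(sock=(235,255,240,265),can=(100,145,268,300),grease=(100,140,305,335),span=(212,250,278,297),screw=(145,160,238,290)).items():
    print(lab,np.abs(f[b[0]:b[1],b[2]:b[3]].astype(int)-t['frame'][b[0]:b[1],b[2]:b[3]]).mean().round(1))
E
```

```text
clock: 20.98
tool_pos: [0.6125, 0.0332, 0.2511]
eef_rot: [0.675, 0.737, -0.022, 0.021]
contact_force: [-0.8, -0.6, 0.3]
opening: 0.57
finger_force: 0.0
top [ 48  15  25  25 471] dial [ 0.6384 -0.2764  0.05  ]
scene [  35   73   39   41 1247] dial [ 0.6395 -0.2782  0.05  ]
sock 7.8
can 47.8
grease 6.2
span 85.3
screw 46.1
```

```bash
python3 -c "
from plant import *
print(finish_job())"
```

```text
the job is handed in; nothing more can be done
None
```

I lined up the collar with its pin, drew it back, pulled the gauge out and laid it in the padded case. The final camera check put it about 20 mm from the case's middle, dial up. I handed the job in at about 21 s; no verdict came back.

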